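# Shut the grinder's water, then hold its sprung splash hood at the drain mark

## Robot

A 6-joint arm with a two-finger parallel gripper is mounted at the origin on the work surface. World frame = base frame: x ahead of the robot, y to its left, z up, the work surface at z = 0. Lengths are in m, angles in degrees, forces in N, time in s.
With the tool pointing down it reaches from about 0.3 to 0.75 m from the base axis. Payload 8.5 kg.
Tool frame: the origin (TCP) lies at the very end of the fingers, on their centre line; the grasp point (between the pads) lies 19 mm behind it; z points along the fingers, y is the line along which they close (so a half turn about z gives the same grasp; the last joint's range is limited). The gripper opens to 85 mm and grips with 20 to 120 N. Pads are 22 mm wide; open, the fingers measure 114 mm over their backs; the gripper's body (76 mm by 85 mm) begins 54 mm behind the grasp point. The pads swing forward as they close: fully open they stand 13 mm farther back than shut.
Start: joints at [57.107, 21.807, 74.336, -0, 83.858, -12.336], TCP at [0.193, 0.515, 0.231] pointing down, gripper open.
Joint ranges: [-178.18, 178.18], [-50.72, 133.34], [12.68, 142.11], [-81.47, 261.47], [9.98, 163.14], [-165.26, 165.26]. Speed limits (degrees/s): [136.94, 136.94, 180, 180, 180, 180].

## Interface

Orientations are given as a 3x3 rotation matrix whose columns are the frame's x, y, z axes.
In Python, from rig import observe, cams, ticket gives the robot as it stands.
- The arm moves only by the tool move_arm, never from a script. Its arguments are lists of equal length, an entry for each row: "jaw": the finger opening in cm, from 0 to 8.54; "dp": the shift along the tool's x, y, z in cm, a list of three; "turn": the turn, a rotation vector about the tool's x, y, z in rad, a list of three. In form: {"jaw": [jaw, ...], "dp": [[tx, ty, tz], ...], "turn": [[wx, wy, wz], ...]}. A call has 1 to 12 rows; each row shifts and turns the commanded pose from where the row before left it, along the tool's axes as they then stand; what a row does not reach is not made up. A row lasts 1/12 s, in which the tool goes at most 41.7 mm and 7.16 degrees, less where a joint would pass 70% of its speed; a pose out of reach is approached as far as the arm can. A call is refused whole if a number of a shift passes 4.17 or a number of a turn 0.125, either way. A call with a gripper value outside its range is refused whole. The fingers move at their own pace and stop on an object; "force" is the grip in N (left out, the last holds). Time passes only in rows, so rows that do not move let the fingers close. It gives the time, the measured TCP pose, the force, the opening and the grip force at its end, in the units of the state.
- observe(): the state, without advancing time (a new reading comes with each control period).
- cams.get_image(name): name is "scene" or "top"; returns (picture, depth): 480x640x3 uint8, red, green, blue; 480x640 float32, m along the optical axis (not along the pixel's ray), 0 where there is no reading.
- cams.calibration(name): a dict with "vertical_fov" (degrees; the focal length in pixels is half the picture's height over the tangent of half this angle, whatever the lens; pixels are square), "cx", "cy" (the principal point, pixels), "view" (4x4, takes a point from world to camera coordinates). Camera axes: x right, y up, looking along -z (the intrinsics and any distortion apply to the point x, -y, -z); pixel columns grow to the right and rows downward; lengths in m; the calibration is good to about 2 mm. A picture is of the moment at which its call begins. calibration takes no time and is no camera call.
- ticket.close_job(): hands the job in; it is judged then, once.
Trained networks look in the newest picture that a camera, given by its name, has taken for a name from the list of things; names that differ only in an ending like _2 or _b are one class to them, and where a whole thing is asked for, a point or a joint stands for the part that bears it (a point fixed in the world has none). Each returns a list of dicts, best first, with "p" (0 to 1); they miss things now and then, are a little off and sometimes report something else, mostly with a low value. They report only what shows in the picture. A call takes as long as a camera call.
- cams.spot_in(camera, query): "box" ([centre column, centre row, width, height] as shares, 0 to 1, of the picture: columns of its width, rows of its height, round what is visible of it).
- cams.outline_of(camera, query): "mask" (480x640 bool, what is visible of it) and "box" ([centre column, centre row, width, height] as shares, 0 to 1, of the picture: columns of its width, rows of its height, round what is visible of it).
- cams.mark_of(camera, query): "location" ([column, row] as shares, 0 to 1, of the picture: columns of its width, rows of its height: a listed point, or the origin of a listed thing).
The state is a dict: "time_s": time; "q": joint angles; "qvel": joint speeds; "joint_efforts": joint torques, N m; "position": TCP position; "tool_rot": TCP orientation; "ft_force": force on the tool from outside, world axes, zero at the start; "wrist_torque": the same for the moment, N m; "grip_width": finger opening in m; "gripper_force": force on a finger pad.
Only numpy, scipy, OpenCV 4.12 (cv2) and the standard library are available. Lean on these libraries where they do the work, as an engineer would, in place of code of your own. Each camera call takes 0.05 s, during which the arm holds its last target. There are 200 camera calls.

## Task

The wet grinder is to be drained: first shut its water by turning the red valve lever a quarter turn, until it points square to the front of the machine, across its pipe. Then lift the white sprung splash hood by its black bar handle until the red pointer stands on the yellow marker of the quadrant, not swinging it well past the marker (the water would run back over the motor), and hold it there, still, with the gripper, so that it drips into the pan: finish while holding it, as the spring shuts it as soon as it is let go. Leave the marker as it is set, and disturb nothing else on the bench.

Things in the scene. Friction and masses are not known exactly. Their poses are not given: they have to be found in the camera images.
- grinder: Wet grinder, bolted down: white base 310 x 480 mm, two 140 mm wheels under a white splash hood, blue motor at its -y side (grey box on top to z = 191 mm), water valve at its +y side. Origin on the bench below the shaft, between the wheels. Its axes, used below as machine axes: -x to its front (visor, handle), +y along the shaft away from the motor, z up. It stands turned about z.
- valve (a joint): Angle of the red valve lever about the vertical, rad. 0: points to the machine's +y, in line with its pipe (open). Turns anticlockwise seen from above to a stop at 1.571, where it points to the machine's -x (shut). Starts between 0 and 0.3. Friction only: about 2 N at 55 mm from its axis; stays where it is left.
- valve_pivot (a point): On the lever's vertical axis, at mid-height of the lever, 176 mm over the bench; machine frame x = -60, y = 150 mm.
- valve_tip (a point): Outer end of the red lever, at mid-height. The red grip runs from 19 to 81 mm from the axis, 14 mm wide, 13 mm tall. Below it: brass valve body (top z = 149 mm) and, 38 mm to machine +y of the axis, a riser pipe (top z = 145 mm). The space on the lever's machine +x side is free: shut fingers fit beside it there to push it round.
- hood (a joint): Opening angle of the splash hood, rad: 0 shut (at the start), grows as its front edge rises, stop at 1.2. Hinge line along machine y, at the rear. A torsion spring and its weight shut it: 5 to 6 N at the handle, across its radius, when shut, 7 to 10 N at the marked angles.
- hood_hinge (a point): Point on the hinge line, in the middle of the hood's width; machine frame x = 90, y = 5, z = 195 mm. It does not move.
- handle (a point): Middle of the hood's handle: round black bar, 12 mm thick, 120 mm long, parallel to the hinge line, 52 mm off the sloping front visor. Hood shut: 212 mm in front (machine -x) of the hinge line, 11 mm above it; swings with the hood. The visor then slopes 45 degrees (outward normal half forward, half up); free for fingers from above or along that normal. Axes turn with the hood.
- pointer (a point): Tip point of the red pointer blade (5 mm wide) that is fixed to the hood's +y side and sweeps over the quadrant: 130 mm from the hinge line, at machine y = 117.5 mm. With the hood shut it lies straight in front of the hinge line, at its height.
- mark (a point): Centre line of the yellow marker (12 mm wide, 46 mm long, along the radius) clamped in the slot of the steel quadrant at the hood's +y side: 130 mm from the hinge line, at machine y = 117.5 mm. The pointer is on the mark when the two points coincide.
- marker (a joint): Where the yellow marker is set on the quadrant, rad: the hood angle at which the pointer stands on its centre line (0.42 to 0.66). Clamped: leave it as it is.
- jar: Amber glass jar with a white lid, 60 mm across, 85 mm tall, origin under its centre. Bystander.
- spray: White plastic bottle with a blue cap, 64 mm across, 170 mm tall, origin under its centre. Bystander.
- bowl: White bowl of tumbled stones, 120 mm across, 42 mm tall, origin under its centre. Bystander.
- dresser: Dark grey dressing stick, 150 x 25 x 25 mm, origin under its centre, long axis x. Bystander.
- brush: Hand brush lying on the bench, long axis x, about 200 mm long. Bystander.
- spanner: Steel spanner lying flat on the bench, long axis x, about 180 mm long. Bystander.
- cabochon: Green polished stone, 42 mm across, 15 mm tall, lying in the blue tray in front of the motor, origin under its centre. Bystander.

How it is judged:
By the outcome, as a careful person would: the job done as asked, in the order asked, and still so for the second after the job is handed in, while the arm keeps its last pose, push and grip.
It also fails if it takes over 48 s, if anything falls off the work surface, if the arm or the gripper's body presses on something with over 40 N, if the wrist force passes 120 N, or if a joint passes its speed limit or range.

## Working session

There is one attempt and no reset: what is moved stays moved. The work goes in short steps, Python scripts to look and compute and a tool call to move; the robot and the scene stay as the last step left them, time stands still between calls to the robot, and variables do not carry over. Pictures are saved under pics/ and viewed, at most 10 in all, crops included, and the job is handed in when it is done.

Besides the shell and the picture viewer there is one more tool, called after ">>>" as name(argument=value, ...) on one line, values as JSON. move_arm: Moves the arm, as the interface text tells. Its arguments: {"type":"object","properties":{"jaw":{"type":"array","items":{"type":"number"}},"dp":{"type":"array","items":{"type":"array","items":{"type":"number"}}},"turn":{"type":"array","items":{"type":"array","items":{"type":"number"}}},"force":{"type":"number"}},"required":["jaw","dp","turn"]}

```bash
mkdir -p pics; cat > h.py <<'E'
import numpy as np, cv2
from rig import observe, cams, ticket
def K(n):
    c=cams.calibration(n); f=240/np.tan(np.radians(c["vertical_fov"])/2); return f,c["cx"],c["cy"],np.array(c["view"]),c
def proj(n,P):
    f,cx,cy,V,_=K(n); p=V[:3,:3]@np.array(P)+V[:3,3]; return np.array([cx+f*p[0]/-p[2], cy-f*p[1]/-p[2]])
def ray(n,u,v):
    f,cx,cy,V,_=K(n); d=np.array([(u-cx)/f,-(v-cy)/f,-1]); R=V[:3,:3]; return -R.T@V[:3,3], R.T@d
def atz(n,u,v,z):
    o,d=ray(n,u,v); return o+d*(z-o[2])/d[2]
def deproj(n,u,v,dep):
    o,d=ray(n,u,v); return o+d*dep
E
python3 - <<'E'
from h import *
np.set_printoptions(precision=4,suppress=True)
for n in("scene","top"):
    print(n,K(n)[4])
    im,d=cams.get_image(n); cv2.imwrite(f"pics/{n}0.png",im[:,:,::-1])
    for q in("valve_pivot","valve_tip","hood_hinge","handle","pointer","mark","grinder","jar","spray","bowl","dresser","cabochon"):
        for r in cams.mark_of(n,q)[:2]:
            u,v=r["location"][0]*640,r["location"][1]*480
            dd=d[min(479,max(0,int(v))),min(639,max(0,int(u)))]
            print(q,round(r["p"],2),round(u,1),round(v,1),deproj(n,u,v,dd))
E
```

```text
scene {'vertical_fov': 44.6594939186713, 'cx': 328.4122047625937, 'cy': 240.67323725962075, 'view': array([[-0.8305,  0.5568,  0.0115,  0.4586],
       [-0.3667, -0.5623,  0.7412,  0.0595],
       [ 0.4192,  0.6114,  0.6712, -1.9533],
       [ 0.    ,  0.    ,  0.    ,  1.    ]])}
valve_pivot 0.56 345.3 284.7 [0.6018 0.1476 0.1779]
valve_tip 0.72 366.0 303.1 [0.5902 0.2215 0.1698]
hood_hinge 0.94 267.2 263.7 [ 0.7441 -0.0008  0.2074]
handle 0.61 337.9 235.6 [0.5289 0.0075 0.2058]
handle 0.25 328.5 273.9 [0.6134 0.0882 0.1731]
pointer 0.74 332.7 270.6 [0.6048 0.0945 0.1858]
mark 0.44 325.6 255.8 [0.5946 0.046  0.1949]
grinder 0.84 301.8 299.0 [0.6913 0.0794 0.115 ]
jar 0.74 462.6 380.5 [0.4594 0.4629 0.027 ]
spray 0.84 419.6 394.7 [0.5871 0.4443 0.0483]
spray 0.45 343.1 285.5 [0.6084 0.1474 0.1786]
bowl 0.6 309.1 189.2 [ 0.3673 -0.396   0.0404]
bowl 0.34 409.2 294.9 [0.3788 0.1596 0.0172]
dresser 0.92 253.0 191.3 [ 0.5208 -0.5207  0.0155]
dresser 0.3 346.3 287.9 [0.6056 0.1577 0.1772]
top {'vertical_fov': 50.21272931583405, 'cx': 318.9247118922168, 'cy': 243.26972500697752, 'view': ar
[... 155 characters left out ...]
  ,  0.    ,  1.    ]])}
valve_pivot 0.5 242.7 203.6 [0.6086 0.1448 0.1806]
valve_tip 0.82 208.9 210.6 [0.6203 0.2631 0.0009]
valve_tip 0.16 301.7 235.7 [0.5275 0.006  0.2079]
hood_hinge 0.56 309.4 148.2 [ 0.732 -0.015  0.206]
handle 0.77 303.4 237.6 [0.5231 0.0021 0.2071]
pointer 0.94 255.9 200.0 [0.6137 0.1116 0.1978]
pointer 0.6 138.9 282.3 [0.4292 0.4252 0.0739]
mark 0.38 253.7 182.2 [0.6939 0.1398 0.0111]
grinder 0.4 304.2 239.4 [0.5362 0.0058 0.0122]
jar 0.9 139.2 282.2 [0.4295 0.4271 0.066 ]
spray 0.58 150.3 231.3 [0.5562 0.3899 0.0965]
bowl 0.69 475.7 306.9 [ 0.3488 -0.444   0.0159]
dresser 0.89 504.2 243.6 [ 0.5147 -0.5257  0.0197]
cabochon 0.72 361.2 246.3 [ 0.5138 -0.1449  0.028 ]
```

View pics/scene0.png

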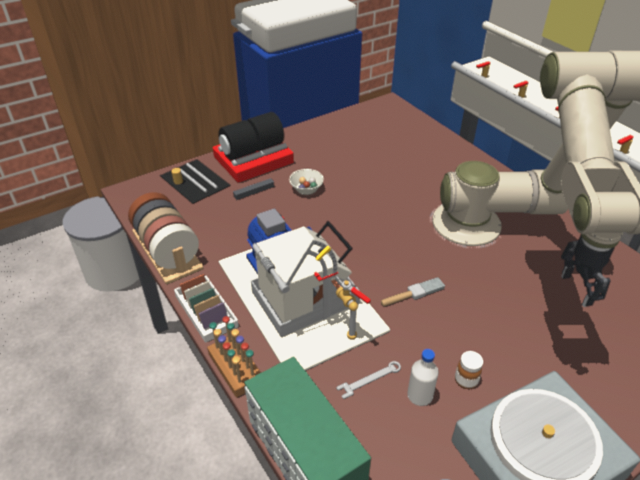

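View pics/top0.png

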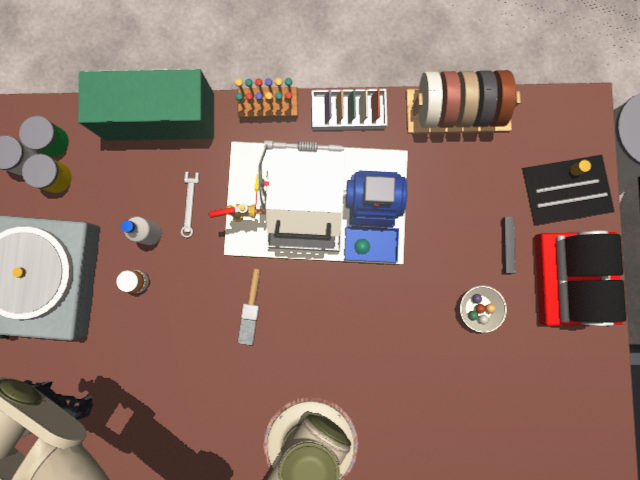

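The scene view shows the red lever around (358,295), the red pointer at (325,275) and the yellow marker at (323,253). In the top view the lever is at (220,211), the handle bar at (303,236) and the base corners at about (230,142), (407,150), (404,264) and (225,255). Next I fit the machine pose to these.

```bash
cat >> h.py <<'E'
def M(p,m):  # machine mm -> world
    x,y,yaw=p[:3]; c,s=np.cos(yaw),np.sin(yaw); m=np.array(m)/1e3
    return np.array([x+c*m[0]-s*m[1], y+s*m[0]+c*m[1], m[2]])
def swing(r0,h0,y,a): # point at (front r0, up h0) of hinge, opened by a
    return [90-(r0*np.cos(a)-h0*np.sin(a)), y, 195+r0*np.sin(a)+h0*np.cos(a)]
def tip(a): return [-60-81*np.sin(a),150+81*np.cos(a),176]
E
python3 - <<'E'
from h import *
from scipy.optimize import least_squares
np.set_printoptions(precision=4,suppress=True)
obs=[];
for n in("scene","top"):
    im,d=cams.get_image(n)
    for q in("valve_pivot","valve_tip","hood_hinge","handle","pointer","mark"):
        r=cams.mark_of(n,q)
        if r: obs.append((n,q,r[0]["location"][0]*640,r[0]["location"][1]*480))
    hsv=cv2.cvtColor(im,cv2.COLOR_RGB2HSV)
    red=((hsv[...,0]<6)|(hsv[...,0]>174))&(hsv[...,1]>190)&(hsv[...,2]>110)
    yel=(abs(hsv[...,0].astype(int)-26)<6)&(hsv[...,1]>190)&(hsv[...,2]>150)
    for nm,m in(("red",red),("yel",yel)):
        c=cv2.connectedComponentsWithStats(m.astype(np.uint8))
        for st,ce in zip(c[2][1:],c[3][1:]):
            if st[4]>8 and 180<ce[0]<400 and 120<ce[1]<320: print(n,nm,st,ce)
    x0,y0=(230,210) if n=="scene" else(195,130)
    w=160;hh=120 
    cv2.imwrite(f"pics/{n}1.png",cv2.resize(im[y0:y0+hh,x0:x0+w,::-1],None,fx=5,fy=5,interpolation=cv2.INTER_CUBIC))
def model(p):
    return dict(valve_pivot=[-60,150,176],valve_tip=tip(p[3]),hood_hinge=[90,5,195],handle=swing(212,11,5,0),pointer=swing(130,0,117.5,0),mark=swing(130,0,117.5,p[4]))
def res(p):
    m=model(p); return np.concatenate([proj(n,M(p,m[q]))-[u,v] for n,q,u,v in obs])
s=least_squares(res,[.65,0,-.06,.15,.54],loss="soft_l1",f_scale=2)
print(s.x); 
for o,r in zip(obs,res(s.x).reshape(-1,2)): print(o,r)
E
```

```text
scene red [ 213  145   80   37 1138] [254.4877 163.4938]
scene red [315 273   7   7  24] [317.7083 276.2917]
scene red [352 288  18  15  88] [360.375  294.9773]
scene yel [317 248  13  12  33] [322.303  253.3333]
top red [209 207  25  10 127] [220.8583 211.7874]
top yel [255 181   3  10  21] [256.3333 185.4762]
[ 0.6481 -0.0058 -0.0761  0.2567  0.6027]
('scene', 'valve_pivot', 345.91999999999996, 284.20799999999997) [0.1632 0.8556]
('scene', 'valve_tip', 370.81600000000003, 302.208) [-1.4715  0.0598]
('scene', 'hood_hinge', 268.928, 267.6) [-0.7908 -2.883 ]
('scene', 'handle', 337.28000000000003, 237.984) [ 1.4701 -2.5195]
('scene', 'pointer', 332.224, 274.512) [0.8708 0.0676]
('scene', 'mark', 328.0, 257.28000000000003) [-2.4851 -0.5494]
('top', 'valve_pivot', 241.6, 205.00799999999998) [-0.0828  2.6601]
('top', 'valve_tip', 208.128, 213.408) [-0.2913  0.9703]
('top', 'hood_hinge', 308.032, 147.408) [-1.7358 -0.5556]
('top', 'handle', 302.71999999999997, 238.608) [-2.072  -2.5565]
('top', 'pointer', 254.272, 200.39999999999998) [ 0.52   -1.6409]
('top', 'mark', 250.81600000000003, 181.392) [0.474  1.4247]
```

View pics/scene1.png

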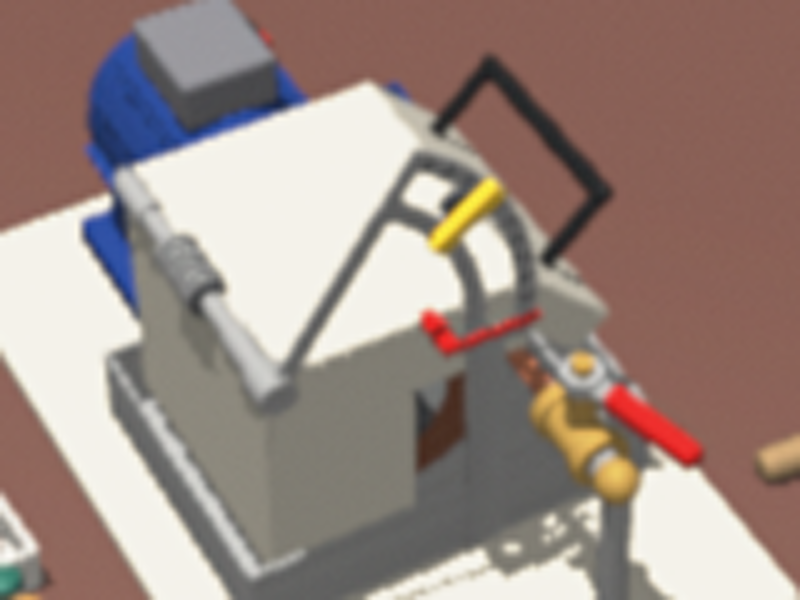

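View pics/top1.png

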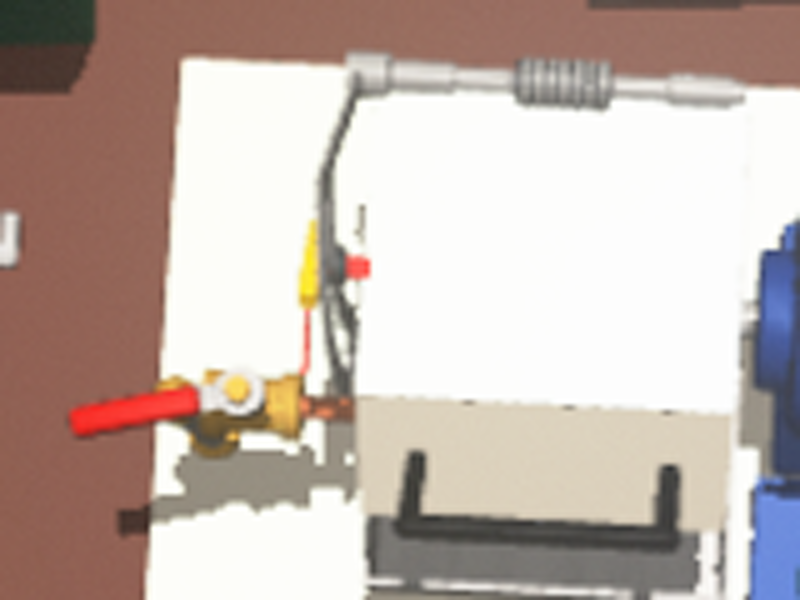

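```bash
python3 - <<'E'
from h import *
from scipy.optimize import least_squares
np.set_printoptions(precision=4,suppress=True)
obs=[("scene","handle",339.3,235.5),("top","handle",302.5,236.7),("scene","valve_tip",370,300.7),("top","valve_tip",209.3,214.1),
("top","cap",242.3,207.7),("scene","cap",346.3,282.2),("top","hinge",304.7,146.9),("scene","mark",322.6,253.2),("top","mark",256.6,183.),
("scene","hl",351,248.3),("scene","hr",328.,222.4),("top","hl",276.3,234.5),("top","hr",330,237.7)]
def model(p):
    hx=p[5]*0+60
    return dict(cap=[-60,150,p[5]*1e3],valve_tip=tip(p[3]),hinge=[90,5,195],handle=swing(212,11,5,0),mark=swing(p[6]*1e3,0,117.5,p[4]),hl=swing(212,11,62,0),hr=swing(212,11,-52,0))
def res(p):
    m=model(p); return np.concatenate([proj(n,M(p,m[q]))-[u,v] for n,q,u,v in obs])
s=least_squares(res,[.65,0,-.06,.15,.54,.185,.13],loss="soft_l1",f_scale=2)
p=s.x;print(p)
for o,r in zip(obs,res(p).reshape(-1,2)): print(o,r)
np.save("p.npy",p)
im,_=cams.get_image("scene")
for a in(0,p[4]):
  for r in (80,107,130,153): print(a,r,(proj("scene",M(p,swing(r,0,117.5,a)))-[230,210])*5+2,(proj("top",M(p,swing(r,0,117.5,a)))-[195,130])*5+2)
for nm,q in(("handle",swing(212,11,5,0)),("piv",[-60,150,176]),("tip",tip(p[3])),("hinge",[90,5,195])): print(nm,M(p,q))
print(observe()["tool_rot"])
E
```

```text
[ 0.6471 -0.0087 -0.0694  0.2432  0.659   0.183   0.1322]
('scene', 'handle', 339.3, 235.5) [-0.975  -0.9567]
('top', 'handle', 302.5, 236.7) [-0.2146 -0.1692]
('scene', 'valve_tip', 370, 300.7) [-0.9159  0.5131]
('top', 'valve_tip', 209.3, 214.1) [-0.1243  0.9088]
('top', 'cap', 242.3, 207.7) [0.1597 0.3851]
('scene', 'cap', 346.3, 282.2) [-0.1901 -0.1342]
('top', 'hinge', 304.7, 146.9) [2.5973 0.3819]
('scene', 'mark', 322.6, 253.2) [1.9981 0.7394]
('top', 'mark', 256.6, 183.0) [-4.299  -1.1724]
('scene', 'hl', 351, 248.3) [-1.7815 -1.3437]
('scene', 'hr', 328.0, 222.4) [-0.0812  0.2855]
('top', 'hl', 276.3, 234.5) [1.2006 0.765 ]
('top', 'hr', 330, 237.7) [-2.9189  0.0971]
0 80 [431.6291 354.1937] [314.2652 244.    ]
0 107 [478.0309 335.5098] [310.7445 300.9706]
0 130 [517.062  319.7936] [307.7353 349.6641]
0 153 [555.6449 304.258 ] [304.7167 398.5084]
0.6589564574396947 80 [401.5751 296.9915] [303.4419 184.7383]
0.6589564574396947 107 [439.4412 258.156 ] [295.8384 223.6297]
0.6589564574396947 130 [471.8257 224.9424] [289.1659 257.7586]
0.6589564574396947 153 [504.3287 191.6072] [282.3056 292.8479]
handle [0.5257 0.0047 0.206 ]
piv [0.5976 0.1451 0.176 ]
tip [0.5836 0.2249 0.176 ]
hinge [ 0.7372 -0.01    0.195 ]
[[-0.9363  0.3511 -0.    ]
 [ 0.3511  0.9363 -0.    ]
 [ 0.     -0.     -1.    ]]
```

```bash
python3 - <<'E'
from h import *
from scipy.optimize import least_squares
np.set_printoptions(precision=4,suppress=True)
p=np.load("p.npy")
C={"scene":(230,210),"top":(195,130)}
im={}
for n in C:
    I,_=cams.get_image(n); h=cv2.cvtColor(I,cv2.COLOR_RGB2HSV).astype(int)
    x0,y0=(310,240) if n=="scene" else (250,170)
    w=np.zeros((480,640)); sub=(slice(y0,y0+25),slice(x0,x0+25))
    m=(abs(h[...,0]-26)<8)&(h[...,1]>90)&(h[...,2]>90); w[sub]=(m*h[...,1]/255.)[sub]
    ys,xs=np.nonzero(w); ww=w[ys,xs]; c=np.array([(xs*ww).sum(),(ys*ww).sum()])/ww.sum()
    cov=np.cov(np.c_[xs,ys].T,aweights=ww); e,v=np.linalg.eigh(cov); print(n,ww.sum(),c,np.sqrt(e*12),v[:,1]); im[n]=w
# render marker rectangle, compare soft mask
def rend(n,q):
    a,y,r=q; out=np.zeros((480,640),np.float32)
    P=[]
    for dr,dt in((-23,-6),(23,-6),(23,6),(-23,6)):
        P.append(proj(n,M(p,swing(r+dr,dt,y,a))))
    P=np.array(P); big=np.zeros((1,1))
    x0,y0=(300,230) if n=="scene" else (240,160)
    S=16; b=np.zeros((40*S,40*S),np.uint8)
    cv2.fillPoly(b,[np.int32(np.round((P-[x0-.5,y0-.5])*S))],255)
    return cv2.GaussianBlur(cv2.resize(b,(40,40),interpolation=cv2.INTER_AREA)/255.,(0,0),1),cv2.GaussianBlur(im[n][y0:y0+40,x0:x0+40],(0,0),1)
from scipy.optimize import minimize
def cost(z,ns=("scene","top")):
    q=(z[0],z[1]*100,z[2]*100); return sum(((A-B)**2).sum() for A,B in(rend(n,q) for n in ns))
for ns in(("scene","top"),("scene",),("top",)):
    best=min((minimize(cost,[a,1.12,1.3],args=(ns,),method="Nelder-Mead") for a in(.45,.55,.65)),key=lambda r:r.fun); print(ns,best.x,best.fun)
E
```

```text
scene 69.43921568627451 [322.8865 252.3834] [ 5.3907 17.9852] [-0.7188  0.6952]
top 34.28235294117647 [256.5343 184.0156] [ 3.1746 15.1245] [-0.0569  0.9984]
('scene', 'top') [0.6423 1.0825 1.3097] 7.51006426184497Traceback (most recent call last):
  File "<stdin>", line 29, in <module>
  File "<stdin>", line 29, in <genexpr>
    res = _minimize_neldermead(fun, x0, args, callback, bounds=bounds,
                               **options)
    fxcc = func(xcc)
    fx = function(np.copy(x), *(wrapper_args + args))
  File "<stdin>", line 27, in cost
  File "<stdin>", line 27, in <genexpr>
  File "<stdin>", line 27, in <genexpr>
  File "<stdin>", line 19, in rend
  File "h.py", line 6, in proj
    f,cx,cy,V,_=K(n); p=V[:3,:3]@np.array(P)+V[:3,3]; return np.array([cx+f*p[0]/-p[2], cy-f*p[1]/-p[2]])
                ~^^^
  File "h.py", line 4, in K
    c=cams.calibration(n); f=240/np.tan(np.radians(c["vertical_fov"])/2); return f,c["cx"],c["cy"],np.array(c["view"]),c
ValueError: time passes only in moves, steps and waits
```

```bash
cat >> h.py <<'E'
import json,os
from scipy.spatial.transform import Rotation as Ro, Slerp
if os.path.exists("k.json"):
    _k={n:(v[0],v[1],v[2],np.array(v[3]),None) for n,v in json.load(open("k.json")).items()}
    def K(n): return _k[n]
def yawdown(deg):
    c,s=np.cos(np.radians(deg)),np.sin(np.radians(deg)); x=np.array([c,s,0]);z=np.array([0,0,-1.]); return np.c_[x,np.cross(z,x),z]
def rows(poses):  # [(pos,R)...] -> dp, turn printed for move_arm
    dp=[];tn=[]
    for (a,A),(b,B) in zip(poses[:-1],poses[1:]):
        dp.append((np.round(A.T@(np.array(b)-a)*100,2)).tolist()); tn.append(np.round(Ro.from_matrix(A.T@B).as_rotvec(),4).tolist())
    print(json.dumps(dp)); print(json.dumps(tn))
def line(a,A,b,B,n):
    s=Slerp([0,1],Ro.from_matrix([A,B])); return [(np.array(a)+(np.array(b)-a)*t,s(t).as_matrix()) for t in np.linspace(0,1,n+1)]
E
python3 - <<'E'
from h import *
d={}
for n in("scene","top"):
    k=K(n); d[n]=[float(k[0]),float(k[1]),float(k[2]),k[3].tolist()]
json.dump(d,open("k.json","w"))
o=observe(); print(o["time_s"])
p=np.load("p.npy"); th=p[3]; ux=-np.sin(th);uy=np.cos(th)
piv=M(p,[-60,150,176]); u=M(p,[-60+1000*ux,150+1000*uy,176])-piv; t=np.array([-u[1],u[0],0])
yaw=np.degrees(np.arctan2(-t[1],-t[0])); print("yaw",yaw)
tgt=piv+.06*u-.030*t; tgt[2]=.231
rows(line(o["position"],np.array(o["tool_rot"]),tgt,yawdown(yaw),24)); print(tgt)
E
```

```text
2.15
yaw 9.955817841044865
[[-2.1, -0.57, 0.0], [-2.15, -0.34, 0.0], [-2.17, -0.11, 0.0], [-2.17, 0.13, 0.0], [-2.15, 0.37, 0.0], [-2.09, 0.6, 0.0], [-2.02, 0.82, 0.0], [-1.92, 1.03, 0.0], [-1.79, 1.24, 0.0], [-1.65, 1.42, 0.0], [-1.48, 1.59, 0.0], [-1.3, 1.74, 0.0], [-1.1, 1.88, 0.0], [-0.89, 1.98, 0.0], [-0.67, 2.07, 0.0], [-0.45, 2.13, 0.0], [-0.21, 2.17, 0.0], [0.02, 2.18, 0.0], [0.26, 2.16, 0.0], [0.49, 2.12, 0.0], [0.72, 2.05, 0.0], [0.94, 1.96, 0.0], [1.15, 1.85, 0.0], [1.34, 1.71, 0.0]]
[[-0.0, 0.0, 0.1087], [-0.0, 0.0, 0.1087], [-0.0, 0.0, 0.1087], [-0.0, 0.0, 0.1087], [-0.0, 0.0, 0.1087], [-0.0, 0.0, 0.1087], [-0.0, 0.0, 0.1087], [-0.0, 0.0, 0.1087], [-0.0, 0.0, 0.1087], [-0.0, 0.0, 0.1087], [-0.0, 0.0, 0.1087], [-0.0, 0.0, 0.1087], [-0.0, 0.0, 0.1087], [-0.0, 0.0, 0.1087], [-0.0, 0.0, 0.1087], [-0.0, 0.0, 0.1087], [-0.0, 0.0, 0.1087], [-0.0, 0.0, 0.1087], [-0.0, 0.0, 0.1087], [-0.0, 0.0, 0.1087], [-0.0, 0.0, 0.1087], [-0.0, 0.0, 0.1087], [-0.0, 0.0, 0.1087], [-0.0, 0.0, 0.1087]]
[0.61678846 0.20937069 0.231     ]
```

>>> move_arm(jaw=[0,0,0,0,0,0,0,0,0,0,0,0], dp=[[-2.1,-0.57,0.0],[-2.15,-0.34,0.0],[-2.17,-0.11,0.0],[-2.17,0.13,0.0],[-2.15,0.37,0.0],[-2.09,0.6,0.0],[-2.02,0.82,0.0],[-1.92,1.03,0.0],[-1.79,1.24,0.0],[-1.65,1.42,0.0],[-1.48,1.59,0.0],[-1.3,1.74,0.0]], turn=[[0,0,0.1087],[0,0,0.1087],[0,0,0.1087],[0,0,0.1087],[0,0,0.1087],[0,0,0.1087],[0,0,0.1087],[0,0,0.1087],[0,0,0.1087],[0,0,0.1087],[0,0,0.1087],[0,0,0.1087]], force=40)

```text
time_s: 3.15
position: [0.4057, 0.3615, 0.2314]
tool_rot: [[0.098, 0.995, 0.0], [0.995, -0.098, 0.0], [0.0, 0.0, -1.0]]
ft_force: [-0.1, 0.5, -0.9]
grip_width: 0.0002
gripper_force: 0.0
```

>>> move_arm(jaw=[0,0,0,0,0,0,0,0,0,0,0,0], dp=[[-1.1,1.88,0.0],[-0.89,1.98,0.0],[-0.67,2.07,0.0],[-0.45,2.13,0.0],[-0.21,2.17,0.0],[0.02,2.18,0.0],[0.26,2.16,0.0],[0.49,2.12,0.0],[0.72,2.05,0.0],[0.94,1.96,0.0],[1.15,1.85,0.0],[1.34,1.71,0.0]], turn=[[0,0,0.1087],[0,0,0.1087],[0,0,0.1087],[0,0,0.1087],[0,0,0.1087],[0,0,0.1087],[0,0,0.1087],[0,0,0.1087],[0,0,0.1087],[0,0,0.1087],[0,0,0.1087],[0,0,0.1087]])

```text
time_s: 4.15
position: [0.6176, 0.2089, 0.2313]
tool_rot: [[0.986, 0.168, -0.0], [0.168, -0.986, 0.0], [-0.0, -0.0, -1.0]]
ft_force: [-0.4, -0.2, 0.2]
grip_width: 0.0002
gripper_force: 0.0
```

>>> move_arm(jaw=[0,0,0,0,0], dp=[[0,0,1.8],[0,0,1.8],[0,0,1.8],[0,0,1.8],[0,0,0]], turn=[[0,0,0],[0,0,0],[0,0,0],[0,0,0],[0,0,0]])

```text
time_s: 4.57
position: [0.6154, 0.2093, 0.1555]
tool_rot: [[0.985, 0.173, -0.007], [0.173, -0.985, -0.001], [-0.007, -0.0, -1.0]]
ft_force: [0.5, -0.5, -0.9]
grip_width: -0.0
gripper_force: 0.0
```

```bash
python3 - <<'E'
from h import *
o=observe(); print(o["time_s"],o["position"],o["tool_rot"],o["ft_force"],o["q"])
im,_=cams.get_image("scene"); im2,_=cams.get_image("top")
a=im[180:340,250:450,::-1]; b=im2[130:290,180:380,::-1]
cv2.imwrite("pics/a2.png",np.hstack([cv2.resize(a,None,fx=2,fy=3)[:, :],cv2.resize(b,None,fx=2,fy=3)]) if 0 else np.hstack([cv2.resize(a,(400,320)),cv2.resize(b,(400,320))]))
E
```

```text
4.5667 [0.61536673 0.20929203 0.15553257] [[ 9.84905920e-01  1.72961904e-01 -6.67146480e-03]
 [ 1.72959079e-01 -9.84928501e-01 -1.00244759e-03]
 [-6.74430107e-03 -1.66573841e-04 -9.99977243e-01]] [ 0.51441503 -0.48961022 -0.94251047] [ 8.36930610e+00  3.52722722e+01  6.35478110e+01 -1.20014370e-03
  8.15664558e+01  8.84093785e+01]
```

View pics/a2.png

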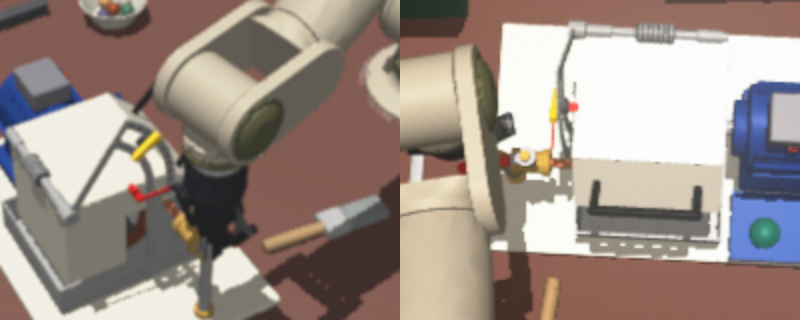

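The fingers stand beside the lever, on its machine +x side and over the pipe, and touch nothing (left panel about (205,225)). I push it round now.

>>> move_arm(jaw=[0,0,0,0,0,0,0,0], dp=[[-0.6,0,-0.1],[-0.6,0,-0.1],[-0.67,-0.16,0],[-0.67,-0.16,0],[-0.67,-0.16,0],[-0.67,-0.16,0],[-0.67,-0.16,0],[-0.67,-0.16,0]], turn=[[0,0,0],[0,0,0],[0,0,-0.11],[0,0,-0.11],[0,0,-0.11],[0,0,-0.11],[0,0,-0.11],[0,0,-0.11]])

```text
time_s: 5.33
position: [0.5653, 0.199, 0.163]
tool_rot: [[0.668, 0.744, 0.004], [0.744, -0.668, 0.001], [0.003, 0.003, -1.0]]
ft_force: [2.3, 1.3, 0.1]
grip_width: 0.0001
gripper_force: 1.0
```

>>> move_arm(jaw=[0,0,0,0,0], dp=[[-0.67,-0.16,0],[-0.67,-0.16,0],[-0.67,-0.16,0],[-0.67,-0.16,0],[-0.67,-0.16,0]], turn=[[0,0,-0.11],[0,0,-0.11],[0,0,-0.11],[0,0,-0.11],[0,0,-0.11]])

```text
time_s: 5.75
position: [0.542, 0.1742, 0.1629]
tool_rot: [[0.18, 0.984, 0.004], [0.984, -0.18, 0.001], [0.002, 0.003, -1.0]]
ft_force: [2.1, 1.6, -0.3]
grip_width: 0.0001
gripper_force: 1.0
```

>>> move_arm(jaw=[0,0], dp=[[-0.2,0,0],[-0.2,0,0]], turn=[[0,0,0],[0,0,0]])

```text
time_s: 5.92
position: [0.5412, 0.1702, 0.1625]
tool_rot: [[0.189, 0.982, 0.002], [0.982, -0.189, 0.001], [0.001, 0.002, -1.0]]
ft_force: [0.1, 1.8, 1.3]
grip_width: 0.0001
gripper_force: 1.0
```

```bash
python3 - <<'E'
from h import *
o=observe(); p=np.load("p.npy"); piv=M(p,[-60,150,176]); R=np.array(o["tool_rot"]); t=-R[:,0];u=-R[:,1]
d=np.array(o["position"])-piv; print(o["time_s"],o["position"],o["ft_force"],"along u",d@u,"t",d@t,"yaw",np.degrees(np.arctan2(R[1,0],R[0,0])),"shut yaw",90+np.degrees(p[2]))
E
```

```text
5.9167 [0.54121641 0.1702235  0.1625294 ] [0.11549001 1.75651807 1.33773908] along u 0.060153788547368255 t -0.014008943814578945 yaw 79.10481918436335 shut yaw 86.02220554796847
```

>>> move_arm(jaw=[0,0,0], dp=[[-0.25,-0.05,0],[-0.2,-0.05,0],[0,0,0]], turn=[[0,0,-0.06],[0,0,-0.06],[0,0,0]])

```text
time_s: 6.17
position: [0.5397, 0.1684, 0.1624]
tool_rot: [[0.067, 0.998, 0.002], [0.998, -0.067, 0.006], [0.006, 0.002, -1.0]]
ft_force: [0.5, 14.4, 2.5]
grip_width: 0.0001
gripper_force: 7.2
```

>>> move_arm(jaw=[0,0], dp=[[-0.2,0,0],[0,0,0]], turn=[[0,0,0],[0,0,0]])

```text
time_s: 6.33
position: [0.5397, 0.1681, 0.1624]
tool_rot: [[0.069, 0.998, 0.003], [0.998, -0.069, 0.009], [0.009, 0.002, -1.0]]
ft_force: [1.5, 23.7, 1.8]
grip_width: 0.0002
gripper_force: 11.7
```

The force rose to 24 N while the tip stopped moving, so the lever is on its stop. I back off, lift clear and plan the handle approach.

>>> move_arm(jaw=[0,0,0,0,0], dp=[[1.5,0,0],[1.5,0,-0.5],[0,0,-3.5],[0,0,-3.5],[0,0,-3.5]], turn=[[0,0,0],[0,0,0],[0,0,0],[0,0,0],[0,0,0]])

```text
time_s: 6.75
position: [0.541, 0.194, 0.2729]
tool_rot: [[0.07, 0.998, -0.001], [0.998, -0.07, -0.0], [-0.0, -0.001, -1.0]]
ft_force: [1.0, -0.5, -0.2]
grip_width: 0.0003
gripper_force: 0.0
```

```bash
cat >> h.py <<'E'
def tilt(p,deg):
    c,s=np.cos(p[2]),np.sin(p[2]); X=np.array([c,s,0]);Y=np.array([-s,c,0]); a=np.radians(deg)
    z=X*np.sin(a)-np.array([0,0,1])*np.cos(a); return np.c_[Y,np.cross(z,Y),z]
E
python3 - <<'E'
from h import *
np.set_printoptions(precision=4,suppress=True)
o=observe(); p=np.load("p.npy"); H=M(p,swing(212,11,5,0)); R=tilt(p,45); print(o["time_s"],o["position"],o["q"],H)
pre=H-.05*R[:,2]; mid=pre+[ -.0,0,.04]
rows(line(o["position"],np.array(o["tool_rot"]),mid,R,9)); rows(line(mid,R,pre,R,2))
E
```

```text
6.75 [0.541  0.194  0.2729] [ 7.9395 22.9598 65.6117 -0.019  91.4737 11.9459] [0.5257 0.0047 0.206 ]
[[-2.11, -0.42, -0.09], [-2.11, -0.41, -0.13], [-2.11, -0.39, -0.16], [-2.11, -0.38, -0.2], [-2.11, -0.36, -0.23], [-2.11, -0.34, -0.26], [-2.11, -0.31, -0.29], [-2.11, -0.29, -0.32], [-2.11, -0.26, -0.34]]
[[-0.0873, 0.0001, -0.0], [-0.0873, 0.0001, -0.0], [-0.0873, 0.0001, -0.0], [-0.0873, 0.0001, -0.0], [-0.0873, 0.0001, -0.0], [-0.0873, 0.0001, -0.0], [-0.0873, 0.0001, -0.0], [-0.0873, 0.0001, -0.0], [-0.0873, 0.0001, -0.0]]
[[0.0, -1.41, 1.41], [0.0, -1.41, 1.41]]
[[0.0, 0.0, 0.0], [0.0, 0.0, 0.0]]
```

>>> move_arm(jaw=[4.5,4.5,4.5,4.5,4.5,4.5,4.5,4.5,4.5,4.5], dp=[[-2.11,-0.42,-0.09],[-2.11,-0.41,-0.13],[-2.11,-0.39,-0.16],[-2.11,-0.38,-0.2],[-2.11,-0.36,-0.23],[-2.11,-0.34,-0.26],[-2.11,-0.31,-0.29],[-2.11,-0.29,-0.32],[-2.11,-0.26,-0.34],[0,0,0]], turn=[[-0.0873,0,0],[-0.0873,0,0],[-0.0873,0,0],[-0.0873,0,0],[-0.0873,0,0],[-0.0873,0,0],[-0.0873,0,0],[-0.0873,0,0],[-0.0873,0,0],[0,0,0]])

```text
time_s: 7.58
position: [0.4902, 0.0092, 0.2784]
tool_rot: [[0.068, 0.715, 0.696], [0.998, -0.051, -0.045], [0.003, 0.698, -0.716]]
ft_force: [0.5, 1.0, -0.2]
grip_width: 0.0452
gripper_force: 0.0
```

```bash
python3 - <<'E'
from h import *
np.set_printoptions(precision=4,suppress=True)
o=observe(); p=np.load("p.npy"); H=M(p,swing(212,11,5,0)); R=np.array(o["tool_rot"]); print(o["time_s"],o["position"],o["q"])
print("handle in tool cm (grasp at z=-1.9)",R.T@(H-o["position"])*100)
im,_=cams.get_image("scene"); im2,_=cams.get_image("top")
cv2.imwrite("pics/a3.png",np.hstack([cv2.resize(im[180:340,250:410,::-1],(400,400)),cv2.resize(im2[150:310,200:360,::-1],(400,400))]))
E
```

```text
7.5833 [0.4902 0.0092 0.2784] [-18.3229  -1.5748 109.1479  20.1666  30.6848 -27.8377]
handle in tool cm (grasp at z=-1.9) [-0.2232 -2.4931  7.6827]
```

View pics/a3.png

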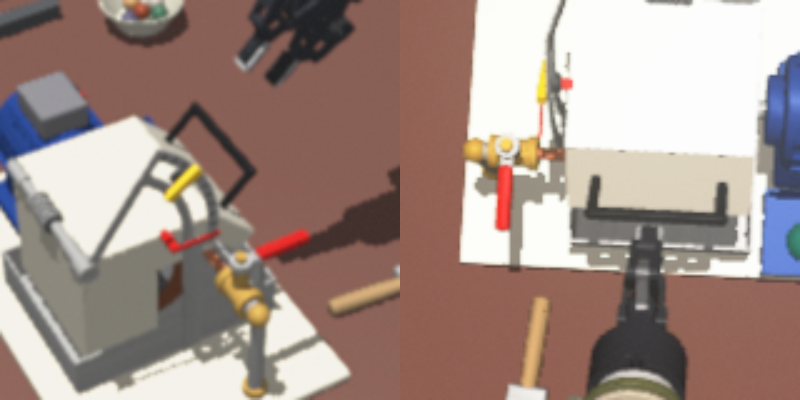

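The right panel shows the red lever at (503,195), square across its pipe. The gripper is in front of the handle bar, centred on it. I align it, advance and close.

>>> move_arm(jaw=[4.5,4.5,4.5,4.5,4.5,4.5,4.5], dp=[[-0.1,-1.25,1.0],[-0.1,-1.25,1.0],[0,0,2.0],[0,0,2.0],[0,0,2.0],[0,0,1.6],[0,0,0]], turn=[[0,0,0],[0,0,0],[0,0,0],[0,0,0],[0,0,0],[0,0,0],[0,0,0]])

```text
time_s: 8.27
position: [0.5429, 0.0068, 0.1914]
tool_rot: [[0.063, 0.718, 0.694], [0.998, -0.049, -0.041], [0.004, 0.695, -0.719]]
ft_force: [0.8, 0.2, -0.2]
grip_width: 0.045
gripper_force: 0.0
```

```bash
python3 - <<'E'
from h import *
np.set_printoptions(precision=4,suppress=True)
o=observe(); p=np.load("p.npy"); H=M(p,swing(212,11,5,0)); R=np.array(o["tool_rot"]); print(o["time_s"],o["position"],o["q"],o["ft_force"])
print("handle in tool cm (grasp at z=-1.9)",R.T@(H-o["position"])*100)
im,_=cams.get_image("scene"); im2,_=cams.get_image("top")
cv2.imwrite("pics/a4.png",np.hstack([cv2.resize(im[190:290,280:380,::-1],(400,400)),cv2.resize(im2[180:280,250:350,::-1],(400,400))]))
E
```

```text
8.2667 [0.5429 0.0068 0.1914] [-16.0793  11.7533 111.706   34.0473  15.8551 -41.8772] [ 0.8303  0.1714 -0.2023]
handle in tool cm (grasp at z=-1.9) [-0.3065 -0.2105 -2.2358]
```

View pics/a4.png

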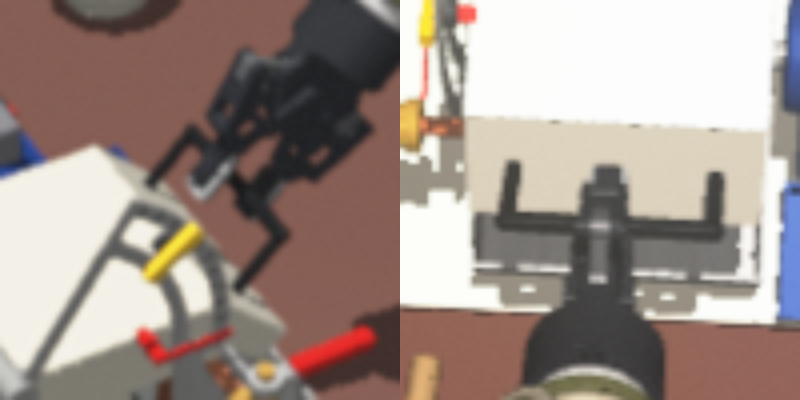

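The fingers straddle the bar in both panels (about (225,190) and (605,225)). I close them on it.

>>> move_arm(jaw=[0,0,0,0,0,0], dp=[[0,0,0],[0,0,0],[0,0,0],[0,0,0],[0,0,0],[0,0,0]], turn=[[0,0,0],[0,0,0],[0,0,0],[0,0,0],[0,0,0],[0,0,0]], force=70)

```text
time_s: 8.87
position: [0.5399, 0.0062, 0.193]
tool_rot: [[0.064, 0.717, 0.694], [0.998, -0.047, -0.043], [0.002, 0.696, -0.718]]
ft_force: [-6.1, -0.6, 1.0]
grip_width: 0.0098
gripper_force: 68.2
```

```bash
cat >> h.py <<'E'
def arc(p,pos,R,da,n):
    h=M(p,[90,5,195]); Y=np.array([-np.sin(p[2]),np.cos(p[2]),0]); P=[]
    for k in range(n+1):
        Q=Ro.from_rotvec(Y*da*k/n).as_matrix(); P.append((h+Q@(np.array(pos)-h),Q@R))
    return P
def hang(p,o): # hood angle from bar centre in the grip
    R=np.array(o["tool_rot"]); g=np.array(o["position"])-.019*R[:,2]-M(p,[90,5,195])
    X=np.array([np.cos(p[2]),np.sin(p[2]),0]); return np.arctan2(g[2],-g@X)-np.arctan2(11,212), np.hypot(g[2],g@X)
E
python3 - <<'E'
from h import *
np.set_printoptions(precision=4,suppress=True)
o=observe(); p=np.load("p.npy"); print(o["time_s"],o["position"],o["ft_force"],o["grip_width"],o["gripper_force"],hang(p,o))
rows(arc(p,o["position"],np.array(o["tool_rot"]),.54,10))
E
```

```text
8.8667 [0.5399 0.0062 0.193 ] [-6.0737 -0.5613  0.9859] 0.009847252951612727 68.1988799571991 (np.float64(0.003453352091157269), np.float64(0.21144791898205376))
[[0.0, 0.76, -0.75], [0.0, 0.76, -0.75], [0.0, 0.76, -0.75], [0.0, 0.76, -0.75], [0.0, 0.76, -0.75], [0.0, 0.76, -0.75], [0.0, 0.76, -0.75], [0.0, 0.76, -0.75], [0.0, 0.76, -0.75], [0.0, 0.76, -0.75]]
[[0.054, 0.0001, 0.0003], [0.054, 0.0001, 0.0003], [0.054, 0.0001, 0.0003], [0.054, 0.0001, 0.0003], [0.054, 0.0001, 0.0003], [0.054, 0.0001, 0.0003], [0.054, 0.0001, 0.0003], [0.054, 0.0001, 0.0003], [0.054, 0.0001, 0.0003], [0.054, 0.0001, 0.0003]]
```

>>> move_arm(jaw=[0,0,0,0,0,0,0,0,0,0,0,0], dp=[[0,0.76,-0.75],[0,0.76,-0.75],[0,0.76,-0.75],[0,0.76,-0.75],[0,0.76,-0.75],[0,0.76,-0.75],[0,0.76,-0.75],[0,0.76,-0.75],[0,0.76,-0.75],[0,0.76,-0.75],[0,0,0],[0,0,0]], turn=[[0.054,0,0],[0.054,0,0],[0.054,0,0],[0.054,0,0],[0.054,0,0],[0.054,0,0],[0.054,0,0],[0.054,0,0],[0.054,0,0],[0.054,0,0],[0,0,0],[0,0,0]])

```text
time_s: 9.87
position: [0.5654, 0.0043, 0.2931]
tool_rot: [[0.063, 0.971, 0.23], [0.998, -0.062, -0.012], [0.003, 0.23, -0.973]]
ft_force: [-13.3, -2.0, -1.6]
grip_width: 0.0097
gripper_force: 70.7
```

```bash
python3 - <<'E'
from h import *
np.set_printoptions(precision=4,suppress=True)
o=observe(); p=np.load("p.npy"); print(o["time_s"],o["position"],o["ft_force"],o["grip_width"],o["gripper_force"],hang(p,o),o["q"])
im,_=cams.get_image("scene"); im2,_=cams.get_image("top")
cv2.imwrite("pics/a5.png",np.hstack([cv2.resize(im[225:295,295:365,::-1],(400,400),interpolation=cv2.INTER_CUBIC),cv2.resize(im2[150:220,225:295,::-1],(400,400),interpolation=cv2.INTER_CUBIC)]))
E
```

```text
9.8667 [0.5654 0.0043 0.2931] [-13.3012  -2.0385  -1.6333] 0.00971551145417553 70.74823379516602 (np.float64(0.5313811528170319), np.float64(0.2117608075845733)) [-12.5799  15.3385  74.8807   2.2607  76.675   -9.2261]
```

View pics/a5.png

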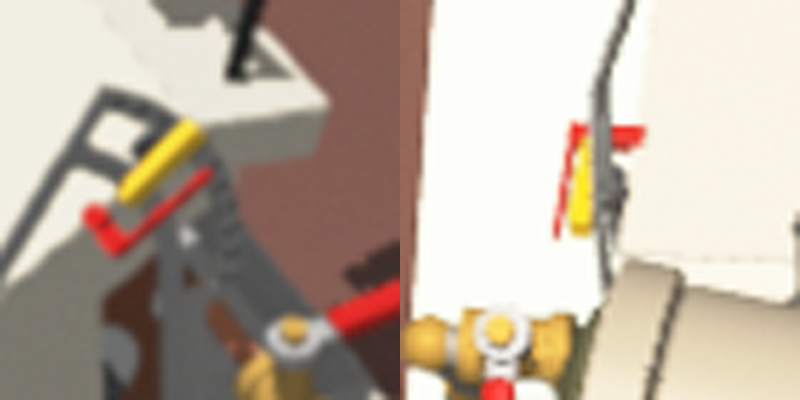

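The left panel shows the pointer, running (120,250) to (210,172), still a bit below the yellow marker centred at (163,162). I use the pointer at its known angle to calibrate the marker angle.

```bash
python3 - <<'E'
from h import *
from scipy.optimize import brentq
p=np.load("p.npy"); o=observe(); a0=hang(p,o)[0]
def ang(n,pix,y): # hood angle whose radius line at plane y passes through the pixel: intersect ray with plane machine y
    c,d=ray(n,*pix); Y=np.array([-np.sin(p[2]),np.cos(p[2]),0]); P0=M(p,[90,y,195]); X=np.array([np.cos(p[2]),np.sin(p[2]),0])
    t=((P0-c)@Y)/(d@Y); g=c+d*t-P0; return round(float(np.arctan2(g[2],-g@X)),3), round(float(np.hypot(g[2],g@X)),4)
cr=lambda u,v:(295+(u+.5)*70/400-.5,225+(v+.5)*70/400-.5)
print("hang",a0)
for q in((125,246),(165,211),(205,176)): print("pointer",ang("scene",cr(*q),117.5))
im,_=cams.get_image("scene"); h=cv2.cvtColor(im,cv2.COLOR_RGB2HSV).astype(int)
for nm,m in(("yel",(abs(h[...,0]-26)<8)&(h[...,1]>110)&(h[...,2]>90)),("red",((h[...,0]<8)|(h[...,0]>172))&(h[...,1]>120)&(h[...,2]>70))):
    s=np.zeros_like(m); 
    if nm=="yel": s[242:266,312:334]=1
    else: s[250:272,316:336]=1
    ys,xs=np.nonzero(m&s); w=h[ys,xs,1]
    c=np.array([(xs*w).sum(),(ys*w).sum()])/w.sum(); print(nm,len(xs),c)
    for y in(107,110,113,117.5): print(y,ang("scene",c,y))
for q in((163,162),(127,192),(200,130)): print("mark",[ang("scene",cr(*q),y) for y in(107,110,113,117.5)])
E
```

```text
hang 0.52893795493233
pointer (0.502, 0.0931)
pointer (0.508, 0.1162)
pointer (0.512, 0.1392)
yel 103 [322.54867742 252.89627922]
107 (0.626, 0.1293)
110 (0.654, 0.1298)
113 (0.682, 0.1305)
117.5 (0.723, 0.1317)
red 50 [322.94131369 261.65156538]
107 (0.401, 0.1152)
110 (0.434, 0.115)
113 (0.467, 0.1149)
117.5 (0.516, 0.115)
mark [(0.613, 0.1301), (0.641, 0.1306), (0.669, 0.1312), (0.71, 0.1323)]
mark [(0.635, 0.11), (0.668, 0.1106), (0.7, 0.1114), (0.748, 0.1129)]
mark [(0.601, 0.1511), (0.625, 0.1515), (0.649, 0.152), (0.685, 0.1529)]
```

>>> move_arm(jaw=[0,0,0,0,0,0], dp=[[0,0.52,-0.51],[0,0.52,-0.51],[0,0.52,-0.51],[0,0,0],[0,0,0],[0,0,0]], turn=[[0.0367,0,0],[0.0367,0,0],[0.0367,0,0],[0,0,0],[0,0,0],[0,0,0]])

```text
time_s: 10.52
position: [0.5771, 0.0035, 0.3116]
tool_rot: [[0.063, 0.991, 0.122], [0.998, -0.063, -0.005], [0.002, 0.122, -0.993]]
ft_force: [-15.1, -2.0, 1.6]
grip_width: 0.0098
gripper_force: 71.5
```

```bash
python3 - <<'E'
from h import *
np.set_printoptions(precision=4,suppress=True)
o=observe(); p=np.load("p.npy"); a=hang(p,o)[0]; print(o["time_s"],o["ft_force"],hang(p,o))
for n in("scene","top"):
    print(n,"pointer130",proj(n,M(p,swing(130,0,117.5,a))))
    im,_=cams.get_image(n)
    for da,y in((0,112.5),(0,107.5),(.03,107.5),(-.03,107.5)): print(da,y,proj(n,M(p,swing(130,0,y,a+da))))
    for q in("pointer","mark"): print(q,[(round(r["p"],2),np.round(np.array(r["location"])*[640,480],1)) for r in cams.mark_of(n,q)[:1]])
    if n=="scene": s=cv2.resize(im[230:280,300:350,::-1],(400,400),interpolation=cv2.INTER_CUBIC)
    else: cv2.imwrite("pics/a6.png",np.hstack([s,cv2.resize(im[160:210,230:280,::-1],(400,400),interpolation=cv2.INTER_CUBIC)]))
E
```

```text
10.5167 [-15.1095  -1.9614   1.5583] (np.float64(0.6418769545369463), np.float64(0.21188856949307106))
scene pointer130 [324.437  254.9266]
0 112.5 [323.4341 253.7033]
0 107.5 [322.4356 252.4854]
0.03 107.5 [321.5985 251.896 ]
-0.03 107.5 [323.236  253.1058]
pointer [(0.61, array([324.3, 256. ]))]
mark [(0.56, array([325.5, 254.2]))]
top pointer130 [252.5003 181.9214]
0 112.5 [254.7856 182.0371]
0 107.5 [257.0709 182.1527]
0.03 107.5 [256.9662 180.7922]
-0.03 107.5 [257.1816 183.4704]
pointer [(0.75, array([252.4, 184.8]))]
mark [(0.55, array([243.5, 240.7]))]
```

View pics/a6.png

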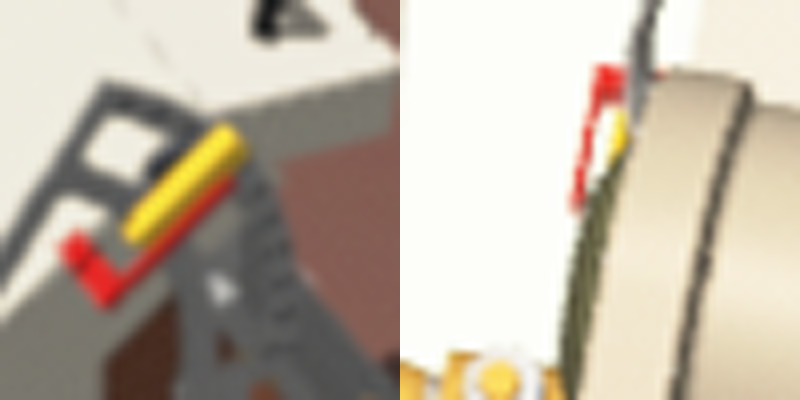

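The pointer lies just under the yellow marker, at (165,250) against (184,184) in the left panel. Most of that offset is parallax, because the marker sits about 9 mm behind the pointer plane. With the calibrated bias the centre comes to about 0.655 rad, so I lift by a small amount.

>>> move_arm(jaw=[0,0,0,0,0,0], dp=[[0,0.1,-0.1],[0,0.1,-0.1],[0,0,0],[0,0,0],[0,0,0],[0,0,0]], turn=[[0.007,0,0],[0.007,0,0],[0,0,0],[0,0,0],[0,0,0],[0,0,0]])

```text
time_s: 11.32
position: [0.5787, 0.0034, 0.3138]
tool_rot: [[0.064, 0.992, 0.108], [0.998, -0.063, -0.004], [0.003, 0.108, -0.994]]
ft_force: [-14.9, -0.6, 1.2]
grip_width: 0.0097
gripper_force: 71.5
```

```bash
python3 - <<'E'
from h import *
np.set_printoptions(precision=3,suppress=True)
o=observe(); p=np.load("p.npy"); a=hang(p,o)[0]; print(o["time_s"],o["ft_force"],hang(p,o),np.max(np.abs(o["qvel"])))
im,_=cams.get_image("scene"); h=cv2.cvtColor(im,cv2.COLOR_RGB2HSV).astype(int)
n=np.array([.68,.74]);
red=((h[...,0]<10)|(h[...,0]>170))&(h[...,1]>110)&(h[...,2]>70); yel=(abs(h[...,0]-26)<9)&(h[...,1]>110)&(h[...,2]>90)
for nm,m in(("red",red),("yel",yel)):
    s=np.zeros_like(m); s[242:270,314:334]=1; ys,xs=np.nonzero(m&s)
    c=np.array([xs.mean(),ys.mean()]); d=np.c_[xs,ys]@n; print(nm,len(xs),c,c@n,d.min(),d.max())
for T,y in(("pointer",117.5),("box108",108)):
    print(T,[round(float(proj("scene",M(p,swing(130,0,y,a+k)))@n),2) for k in(-.03,0,.03)])
E
```

```text
11.3167 [-14.853  -0.557   1.201] (np.float64(0.6555196331441292), np.float64(0.21189718203520255)) 0.15619408890055453
red 43 [319.465 260.326] 409.8772093023256 408.14000000000004 415.98
yel 89 [322.27  252.348] 405.88112359550564 403.28000000000003 408.72
pointer [409.81, 408.81, 407.8]
box108 [406.8, 405.8, 404.79]
```

```bash
python3 -c "
from rig import ticket
print(ticket.close_job())"
```

```text
the job is handed in; nothing more can be done
None
```

The job is handed in: the valve lever is turned onto its stop, square across its pipe, and the gripper is holding the hood still at about 0.655 rad. I put the marker at 0.64–0.66 rad; that last alignment is an estimate corrected for parallax, not a direct sighting.

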